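# Dial the display lock open and lift its shackle

## Robot

A 6-joint arm with a two-finger parallel gripper is mounted at the origin on a cart in front of the work surface, level with it; the furniture and walls round the work are solid. World frame = base frame: x ahead of the robot, y to its left, z up, the work surface at z = 0. Lengths are in m, angles in rad, forces in N, time in s.
With the tool pointing down it reaches from about 0.25 to 0.725 m from the base axis. Payload 4 kg.
Tool frame: the origin (TCP) lies midway between the tips of the shut fingers; the grasp point (between the pads) lies 19 mm behind it; z points along the fingers, y is the line along which they close (so a half turn about z gives the same grasp; the last joint's range is limited). The gripper opens to 85 mm and grips with 20 to 120 N. Pads are 22 mm wide; open, the fingers measure 114 mm over their backs; the gripper's body (76 mm by 85 mm) begins 54 mm behind the grasp point. The pads swing forward as they close: fully open they stand 13 mm farther back than shut.
Start: joints at [-1.157, 0.241, 0.005, 1.335, 0, 1.571], TCP at [0.201, -0.458, 0.202] pointing down, gripper open.
Joint ranges: [-2.72, 2.72], [-1.05, 1.87], [-1.09, 1.28], [-1.99, 2.15], [-1.42, 1.44], [-3.14, 3.14]. Speed limits (rad/s): [2.79, 2.79, 3.14, 3.14, 3.14, 3.14].

## Interface

Orientations are given as a unit quaternion [x, y, z, w].
In Python, from workcell import status, camera, get_calibration, ticket gives the robot as it stands.
- The arm moves only by the shell command python3 -m creep 'ROWS' [OPENING]. ROWS is JSON, a list of rows, each a list of 6 numbers: the shift along the world's x, y, z in cm, then the turn, a rotation vector about the world's x, y, z in degrees. A call has 1 to 8 rows; each row shifts and turns the commanded pose from where the row before left it; what a row does not reach is not made up. A row lasts 1/10 s, in which the tool goes at most 50 mm and 8.59 degrees, less where a joint would pass 70% of its speed; a pose out of reach is approached as far as the arm can. A call is refused whole if a number of a shift passes 5 or a number of a turn 8.59, either way. A call with a gripper value outside its range is refused whole. OPENING is the opening, from -1 (shut) to 1 (fully open), so that 0 is half open, set as the call begins (- or left out, the last holds). The fingers move at their own pace and stop on an object; the grip force is fixed at half the most. Time passes only in rows, so rows that do not move let the fingers close. It gives the time, the measured TCP pose, the force, the opening and the grip force at its end, in the units of the state.
- status.get_obs(): the state, without advancing time (a new reading comes with each control period).
- camera(name): name is "scene" or "top" or "wrist"; returns the picture (480x640x3 uint8, red, green, blue); there is no depth.
- get_calibration(name): a dict with "fx", "fy", "cx", "cy" (pixels), "k1" (the pictures are not rectified: a ray, as slopes to the right and down, at radius r is drawn at 1 + k1 r^2 times it, then the intrinsics apply), "rvec" (rotation vector, rad) and "tvec" (3), from world to camera coordinates, as OpenCV has them; the wrist camera has in their place "tool_from_camera" (4x4, takes a point from camera to tool coordinates, whose origin is the TCP and whose axes are the flange's). Camera axes: x right, y down, z forward; pixel columns grow to the right and rows downward; lengths in m; the calibration is good to about 2 mm. A picture is of the moment at which its call begins: read the wrist's pose just before it. get_calibration takes no time and is no camera call.
- ticket.job_done(): hands the job in; it is judged then, once.
The state is a dict: "clock": time; "joint_pos": joint angles; "joint_vel": joint speeds; "tau": joint torques, N m; "eef_pos": TCP position; "tool_rot": TCP orientation; "ft_force": force on the tool from outside, world axes, zero at the start; "ft_torque": the same for the moment, N m; "grip_width": finger opening in m; "grasp_force": force on a finger pad.
Only numpy, scipy, OpenCV 4.12 (cv2) and the standard library are available. Lean on these libraries where they do the work, as an engineer would, in place of code of your own. Each camera call takes 0.05 s, during which the arm holds its last target. There are 200 camera calls.

## Task

Unlock the display stand: turn the dial until its white pointer meets the long red mark on the stand and you feel it click into that notch, then draw the U-shaped shackle straight up out of the stand without forcing it and without disturbing the locomotive under it. Finish while still holding the shackle upright by its red grip above the stand, its legs about 10 cm clear of the stand's top; leave the dial on the red mark and the other things on the table alone.

Things in the scene. Friction and masses are not known exactly. Their poses are not given: they have to be found in the camera images.
- display_lock: Fixed wooden display plinth, 144 mm in x (-72..72), 176 mm in y (-101..75), 24 mm high; origin on its underside, z up. Own frame, mm: dark steel dial turret (56 across, 20 high) at (0,-52); locomotive lies along x at y=32; shackle legs stand in slots at (0,10) and (0,54). A long red mark lies on the plinth beside the turret, toward (-x,-y).
- dial (a joint): Dial angle, rad, -0.7..1.7, growing anticlockwise from above. 0: white pointer at the red mark, shackle free (to about 0.15 either way; blocked beyond 0.25). Sprung clicks every 0.5 rad (-0.5, 0, 0.5, 1, 1.5), white ticks at the others; about 0.06 N m turns it past one; let go, it snaps into the nearest and stays. Starts at 0.45 to 1.55, so 0 lies clockwise.
- dial_grip (a point): On the dial's axis, centre of its grey grip bar, 66 mm above the table; bar 46 long, 12 wide, 26 mm high (53 to 79 mm above the table) on a black 50 mm disc. The frame turns with the dial and is parallel to display_lock's at dial 0: the bar runs along its (1,1) diagonal, white pointer toward (-x,-y); pinch the bar along its (1,-1) diagonal.
- dial_pointer (a point): The white-marked end of the dial's grip bar, at the bar's top edge (frame turns with the dial).
- shackle_grip (a point): Centre of the red block on the shackle's top bar, 90 mm above the table at first; 12 mm in x (pinch across this from above), 28 in y, 14 high; axes as display_lock's. Loose steel U, 0.1 to 0.2 kg, 8 mm bar, legs 44 mm apart along y, 21 mm deep in the stand, astride the locomotive (roof about 25 mm below the block). A toe on one leg locks it; it comes straight up.
- shackle_feet (a point): Point midway between the lower ends of the shackle's legs, 87 mm below shackle_grip; 21 mm below the stand's top while the shackle is home.
- loco_mid (a point): Centre of the loose grey model locomotive (117 x 20 mm, 32 mm high) that stands on the plinth's inlaid track under the shackle; it must stay where it stands.
- paint_jar: Small grey paint jar with white cap, 30 mm across, 34 mm high, standing at the left of the table; bystander. Origin at its underside.
- parts_tin: Open round tin, 59 mm across, 21 mm high, on the right; bystander. Origin at its underside.
- coach: Yellow model coach 131 x 19 x 28 mm, lying along y on the right; bystander. Origin at its underside.
Not all that is in view belongs to the job. Of the things shaped like the part that bears shackle_grip, the bare steel one is meant.

How it is judged:
On the way, in this order (a step that is already met when the one before it is completed fails the run):
1. the dial is clicked into the notch at the red mark with the shackle still home (value of joint dial between -0.15 and 0.15 rad and z of shackle_feet in the frame of display_lock below 0.008 m), for 0.3 s.
2. the shackle is drawn out of the stand (z of shackle_feet in the frame of display_lock above 0.027 m), for 0.1 s.
At the end, for the whole second after the job is handed in: Shackle in the fingers by its red grip (within 40 mm), upright within 0.35 rad, within 150 mm sideways of the stand's origin, feet 70 mm or more above the stand's top and off it; dial within 0.15 rad of the red mark; locomotive within 20 mm of where it stood (z of shackle_feet in the frame of display_lock above 0.094 m and horizontal distance between shackle_grip and display_lock below 0.15 m and angle between shackle_grip's own z axis and vertical below 0.35 rad and contact force between shackle and the fingers above 1 N and distance between shackle_grip and the grasp point below 0.04 m and contact force between shackle and display_lock below 0.1 N and value of joint dial between -0.15 and 0.15 rad and distance of loco_mid from where it was at the start of the episode below 0.02 m); the arm keeps its last pose, push and grip.
It fails at once if the shackle is forced out with the dial off the red mark (z of shackle_feet in the frame of display_lock above 0.01 m and (value of joint dial above 0.3 rad or value of joint dial below -0.3 rad)).
It fails at once if the locomotive is pushed away or tipped (distance of loco_mid from where it was at the start of the episode above 0.02 m or angle between loco_mid's own z axis and vertical above 0.4 rad).
It fails at once if a bystander is disturbed (distance of any of paint_jar, parts_tin, coach from where it was at the start of the episode above 0.03 m).
It also fails if it takes over 48 s, if anything falls off the work surface, if the arm or the gripper's body presses on something with over 40 N, if the wrist force passes 120 N, or if a joint passes its speed limit or range.

## Working session

There is one attempt and no reset: what is moved stays moved. The work goes in short steps, Python scripts to look and compute and a shell command to move; the robot and the scene stay as the last step left them, time stands still between calls to the robot, and variables do not carry over. Pictures are saved under pics/ and viewed, at most 10 in all, crops included, and the job is handed in when it is done.

```bash
mkdir -p pics
python3 - <<'E'
from workcell import status,camera,get_calibration
import cv2,numpy as np
o=status.get_obs();print({k:np.round(v,3).tolist() for k,v in o.items()})
for n in("top","scene"):
    cv2.imwrite(f"pics/{n}0.png",camera(n)[:,:,::-1]);print(get_calibration(n))
print(get_calibration("wrist"))
E
```

```text
{'clock': 0.0, 'joint_pos': [-1.157, 0.241, 0.004, 1.335, 0.0, 1.571], 'joint_vel': [0.001, 0.001, 0.001, -0.001, 0.001, 0.001], 'tau': [0.0, -37.232, 25.241, 0.017, 0.0, -0.0], 'eef_pos': [0.201, -0.457, 0.201], 'tool_rot': [0.979, 0.205, -0.0, -0.001], 'ft_force': [-0.126, -1.89, -0.752], 'ft_torque': [-0.076, 0.083, 0.015], 'grasp_force': 0.0, 'grip_width': 0.085}
{'fx': 608.1860605436407, 'fy': 608.1860605436407, 'cx': 317.16812414218685, 'cy': 241.0422227077845, 'k1': -0.14275711456368698, 'rvec': array([ 2.15517916, -2.15509298,  0.08130121]), 'tvec': array([0.03690485, 0.52211489, 1.31971737])}
{'fx': 488.5995950672133, 'fy': 488.5995950672133, 'cx': 323.74658941325504, 'cy': 239.60581760865955, 'k1': -0.005235019393977174, 'rvec': array([ 0.84529248, -2.58836626,  1.00707194]), 'tvec': array([0.42079902, 0.24986853, 0.94687923])}
{'fx': 331.9237649924416, 'fy': 331.9237649924416, 'cx': 317.91405272026657, 'cy': 236.62685358214102, 'k1': -0.03179751067397989, 'tool_from_camera': array([[-8.48768460e-04, -9.58369512e-01, -2.85529608e-01,
         7.33409276e-02],
       [ 9.99999082e-01, -5.11870495e-04, -1.25453401e-03,
         2.24817209e-04],
       [ 1.05615296e-03, -2.85530411e-01,  9.58369067e-01,
        -1.72168947e-01],
       [ 0.00000000e+00,  0.00000000e+00,  0.00000000e+00,
         1.00000000e+00]])}
```

View pics/top0.png

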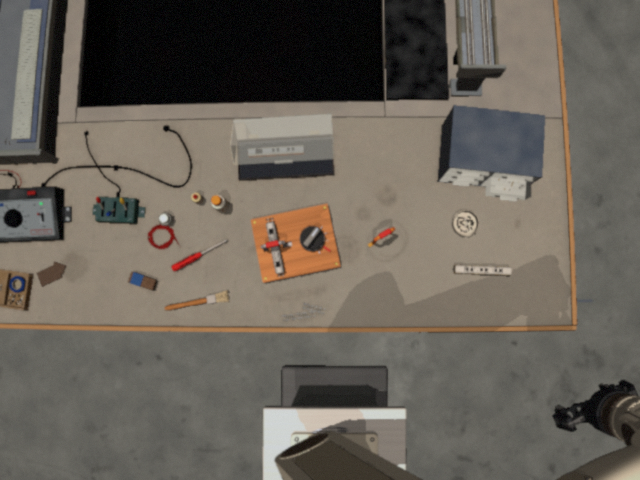

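View pics/scene0.png

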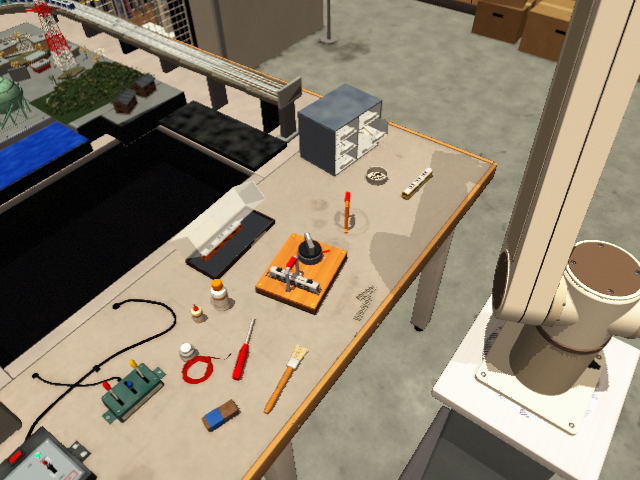

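Top view: the stand is at about (297,243), with the dial at (313,238) and a red grip at (276,245). There are two shackle-like things. One is the steel U astride the loco in the stand (276,245). The other is an orange U standing on the table (383,236). The steel one fits the description, and I'll confirm it in a crop.

Run:
```python
import cv2,numpy as np
t=cv2.imread("pics/top0.png");s=cv2.imread("pics/scene0.png")
a=cv2.resize(t[195:295,240:350],None,fx=5,fy=5,interpolation=2)[:, :]
b=cv2.resize(s[180:320,250:370],None,fx=4,fy=4,interpolation=2)
cv2.imwrite("pics/c1.png",cv2.resize(t[195:290,245:405],None,fx=5,fy=5,interpolation=2))
cv2.imwrite("pics/c2.png",b)
```

```text
(no output)
```

View pics/c1.png

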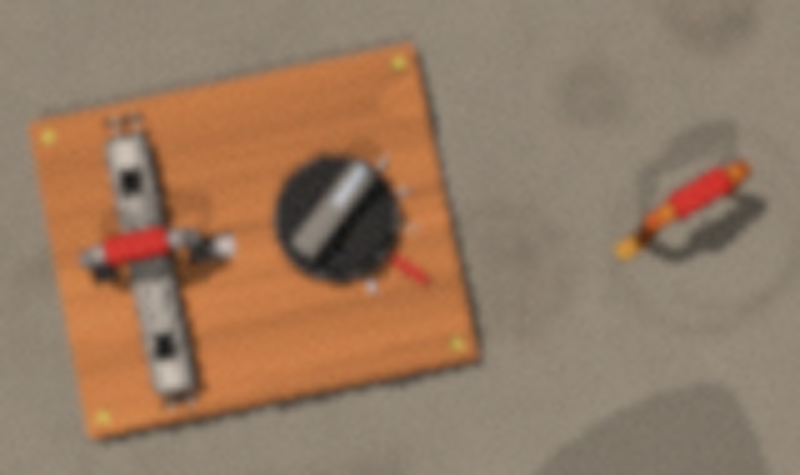

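View pics/c2.png

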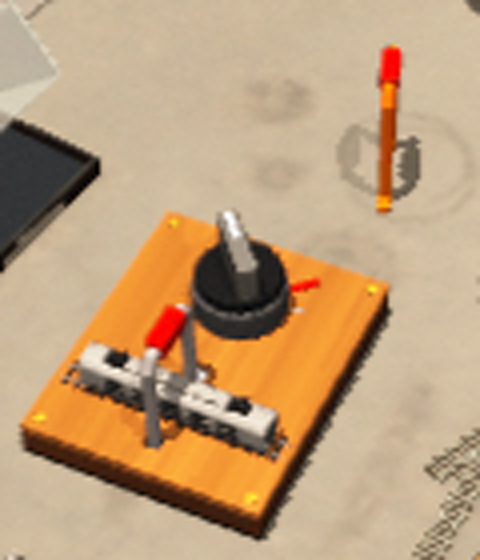

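The crops show the steel U with the red grip in the stand at crop (138,244). The orange one at (690,200) stands on the table and is the decoy. The dial is at about (338,218), with its white pointer up-right and the red mark down-right, so it sits at about 1.5 rad. Next I fit the poses.

```bash
cat > h.py <<'E'
import numpy as np,cv2
from scipy.optimize import least_squares
from scipy.spatial.transform import Rotation as R
from workcell import status,camera,get_calibration
def proj(n,P):
    c=get_calibration(n);p=R.from_rotvec(c['rvec']).apply(np.atleast_2d(P))+c['tvec']
    s=p[:,:2]/p[:,2:];s=s*(1+c['k1']*(s**2).sum(1,keepdims=True))
    return s*[c['fx'],c['fy']]+[c['cx'],c['cy']]
def unproj(n,uv,z):
    f=lambda q:(proj(n,[q[0],q[1],z])[0]-uv)
    return least_squares(f,[.45,.05]).x
def w(q,P):
    P=np.atleast_2d(P)/1e3;return R.from_euler('z',q[2]).apply(P)+[q[0],q[1],0]
E
python3 - <<'E'
from h import *
C=[[72,75,24],[72,-101,24],[-72,-101,24],[-72,75,24]]
t=np.array([[32,122],[412,43],[478,360],[92,438]])/5+[245,195]
s=np.array([[22,430],[172,214],[388,290],[262,520]])/4+[250,180]
# scene: left corner etc., check ordering
q=None
for nm,ns in(("top",t),):
    r=least_squares(lambda q:(proj(nm,w(q,C))-ns).ravel(),[.45,.08,.2]);q=r.x;print(nm,q,np.round(r.fun,1))
print("scene corners pred crop",((proj("scene",w(q,C))-[250,180])*4).round())
print("pred top crop: dial top53,dial79,grip,loco,mark",((proj("top",w(q,[[0,-52,53],[0,-52,79],[0,32,90],[0,32,56],[-24,-76,24]]))-[245,195])*5).round())
print("scene same",((proj("scene",w(q,[[0,-52,53],[0,-52,79],[0,32,90],[0,32,56],[-24,-76,24]]))-[250,180])*4).round())
a=unproj("top",np.array([308,250])/5+[245,195],.079);b=unproj("top",np.array([362,168])/5+[245,195],.079)
d=b-a;print("bar",a,b,np.linalg.norm(d),"ptr dir",np.arctan2(d[1],d[0]),"angle",np.arctan2(d[1],d[0])-q[2]+3*np.pi/4)
print(w(q,[[0,-52,66],[0,32,90]]))
E
```

```text
top [0.51561614 0.09771772 0.20129702] [-0.5  0.1  0.5  0.1  0.4 -0.2 -0.4  0. ]
scene corners pred crop [[ 21. 420.]
 [170. 206.]
 [391. 280.]
 [259. 510.]]
pred top crop: dial top53,dial79,grip,loco,mark [[337. 215.]
 [334. 209.]
 [139. 246.]
 [147. 253.]
 [403. 264.]]
scene same [[240. 266.]
 [239. 235.]
 [167. 328.]
 [171. 369.]
 [297. 284.]]
bar [0.50833332 0.05798782] [0.54347588 0.03502947] 0.041977195890423494 ptr dir -0.5786861137953259 angle 1.5762113597848297
[[0.52601304 0.0467677  0.066     ]
 [0.50921805 0.12907158 0.09      ]]
```

The fit is consistent. The dial grip is at (0.526,0.047), the bar shows dial ≈1.5, the shackle grip is at (0.509,0.129), and the stand's yaw is 0.20. I'm moving above the dial now, turning the tool's closing axis to 52.5°.

```bash
python3 -m creep '[[2,3.15,0,0,0,7.4],[2,3.15,0,0,0,7.4],[2,3.15,0,0,0,7.4],[2,3.15,0,0,0,7.4],[2,3.15,0,0,0,7.4],[2,3.15,0,0,0,7.4],[2,3.15,0,0,0,7.4],[2,3.15,0,0,0,7.4]]' 0.2
python3 -m creep '[[2,3.15,-0.5,0,0,7.4],[2,3.15,-0.5,0,0,7.4],[2,3.15,-0.5,0,0,7.4],[2,3.15,-0.5,0,0,7.4],[2,3.15,-0.5,0,0,7.4],[2,3.15,0,0,0,7.4],[2,3.15,0,0,0,7.4],[2,3.15,0,0,0,7.4]]'
python3 -m creep '[[0,0,0,0,0,0],[0,0,0,0,0,0]]'
python3 - <<'E'
from h import *
o=status.get_obs();M=R.from_quat(o['tool_rot']).as_matrix();print(o['eef_pos'],M.round(3),o['grip_width'])
cv2.imwrite("pics/w1.png",camera("wrist")[:,:,::-1])
T=get_calibration("wrist")['tool_from_camera'];c=get_calibration("wrist")
def pw(P):
    p=(np.atleast_2d(P)-o['eef_pos'])@M;p=(p-T[:3,3])@T[:3,:3];s=p[:,:2]/p[:,2:];s=s*(1+c['k1']*(s**2).sum(1,keepdims=True));return s*c['fx']+[c['cx'],c['cy']]
q=[.5156,.0977,.2013];print("pred dial top, bar ends, grip",pw(w(q,[[0,-52,79],[0,32,97],[0,32,56]])).round())
E
```

```text
clock: 0.9
eef_pos: [0.3613, -0.2043, 0.2018]
tool_rot: [0.748, 0.664, -0.0, -0.0]
ft_force: [1.2, 0.2, 0.1]
grip_width: 0.0514
grasp_force: 0.0
clock: 1.7
eef_pos: [0.5213, 0.0476, 0.1765]
tool_rot: [0.322, 0.947, -0.0, -0.0]
ft_force: [0.5, -0.1, 0.3]
grip_width: 0.0513
grasp_force: 0.0
clock: 1.9
eef_pos: [0.5206, 0.0467, 0.1762]
tool_rot: [0.324, 0.946, -0.001, -0.001]
ft_force: [-0.3, 0.1, 0.9]
grip_width: 0.0511
grasp_force: 0.0
[0.52056127 0.04671402 0.17624019] [[-0.79   0.614 -0.002]
 [ 0.614  0.79  -0.001]
 [ 0.001 -0.002 -1.   ]] 0.05110491137834003
pred dial top, bar ends, grip [[321. 233.]
 [396. 156.]
 [385. 154.]]
```

View pics/w1.png

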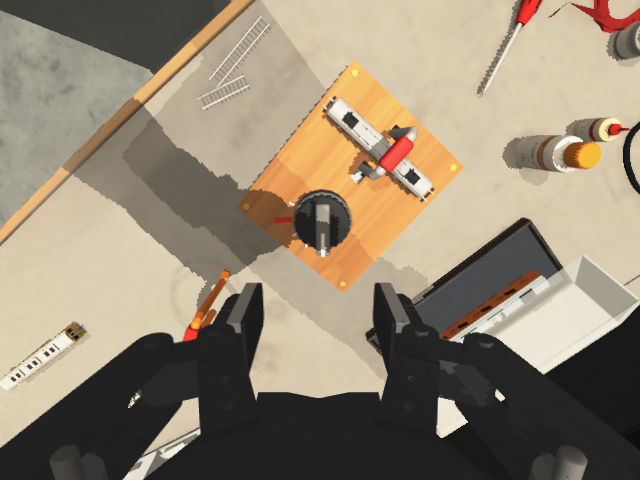

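In the wrist view the bar runs vertically at (322,205–255), aligned for the pinch. Its centre is within 3 px of the prediction, and the shackle grip is at (396,153), also within 3 px. I'm descending.

```bash
python3 -m creep '[[0.4,0.1,-3,0,0,0],[0,0,-3,0,0,0],[0,0,-3,0,0,0],[0,0,-2,0,0,0],[0,0,-0.8,0,0,0],[0,0,0,0,0,0]]'
python3 -m creep '[[0,0,0,0,0,0],[0,0,0,0,0,0],[0,0,0,0,0,0],[0,0,0,0,0,0],[0,0,0,0,0,0],[0,0,0,0,0,0]]' -1
```

```text
clock: 2.55
eef_pos: [0.5236, 0.0461, 0.0583]
tool_rot: [0.326, 0.945, -0.001, -0.001]
ft_force: [1.2, 0.5, -0.3]
grip_width: 0.0513
grasp_force: 0.0
clock: 3.15
eef_pos: [0.5251, 0.0473, 0.0593]
tool_rot: [0.325, 0.946, 0.0, 0.0]
ft_force: [0.0, -0.3, -0.0]
grip_width: 0.0001
grasp_force: 0.0
```

Run:
```python
from h import *
s=camera("scene");w_=camera("wrist")
a=cv2.resize(s[170:310,255:375],(400,467),interpolation=2);b=cv2.resize(w_[60:360,180:480],(400,467))
cv2.imwrite("pics/d1.png",np.hstack([a,b])[:,:,::-1]);print(status.get_obs()['grip_width'])
```

```text
-9.661341343631827e-05
```

View pics/d1.png

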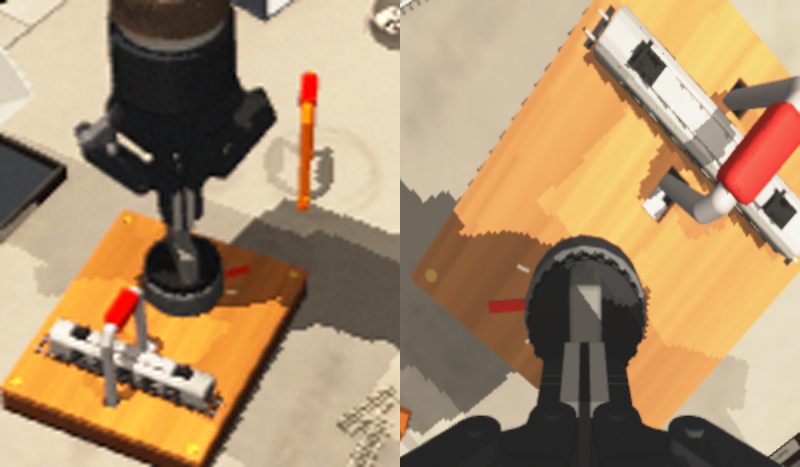

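```bash
cat >> h.py <<'E'
def pw(P,o):
    c=get_calibration("wrist");T=c['tool_from_camera'];M=R.from_quat(o['tool_rot']).as_matrix()
    p=(np.atleast_2d(P)-o['eef_pos'])@M;p=(p-T[:3,3])@T[:3,:3];s=p[:,:2]/p[:,2:];s=s*(1+c['k1']*(s**2).sum(1,keepdims=True));return s*c['fx']+[c['cx'],c['cy']]
E
python3 - <<'E'
from h import *
o=status.get_obs();s=camera("scene");m=camera("wrist")
q=[.5156,.0977,.2013];th=q[2]-3*np.pi/4+1.5
def box(z):
    B=np.array([[23,6],[23,-6],[-23,-6],[-23,6]])/1e3
    B=np.c_[B,np.zeros(4)];return R.from_euler('z',th).apply(B)+[.5255,.047,z]
def crop(img,f,x0,y0,wd,ht,k):
    c=cv2.resize(img[y0:y0+ht,x0:x0+wd],None,fx=k,fy=k,interpolation=cv2.INTER_CUBIC).copy()
    for z,col in((.079,(0,255,0)),(.053,(0,120,255))):
        cv2.polylines(c,[np.int32((f(box(z))-[x0,y0]+.5)*k)],1,col,1)
    u=((f(np.array(o['eef_pos']))-[x0,y0]+.5)*k)[0];cv2.circle(c,tuple(int(v) for v in u),4,(255,0,255),1);return c
a=crop(s,lambda P:proj("scene",P),280,205,57,80,7);b=crop(m,lambda P:pw(P,o),260,180,130,187,3)
print(a.shape,b.shape,o['eef_pos'])
cv2.imwrite("pics/d2.png",np.hstack([a[:560],b[:560]])[:,:,::-1])
E
```

```text
(560, 399, 3) (561, 390, 3) [0.52503043 0.04724767 0.05912631]
```

View pics/d2.png

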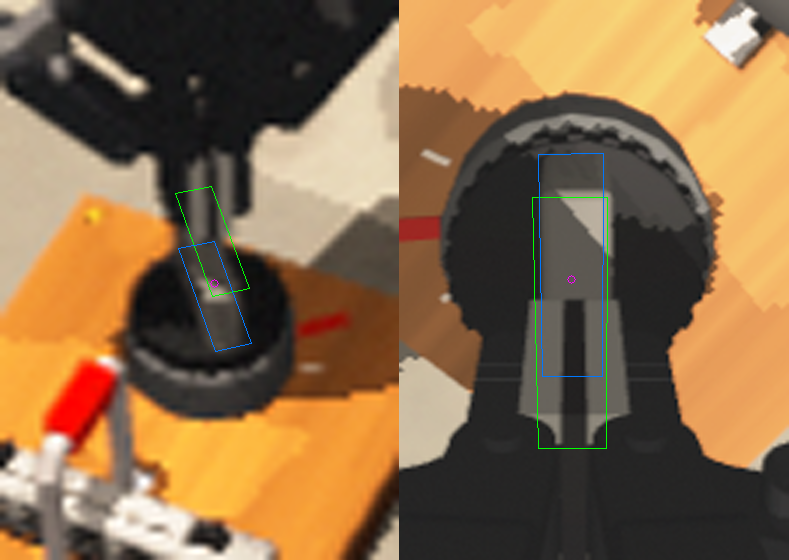

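The fingers shut to 0 mm. Both views suggest their tips are still above the bar (wrist crop tips at row 300, bar far end at row 190). I'll reopen partway and go down in small steps, watching the force.

```bash
python3 -m creep '[[0,0,0,0,0,0],[0,0,0,0,0,0],[0,0,0,0,0,0],[0,0,0,0,0,0]]' -0.2; python3 -m creep '[[0,0,-0.3,0,0,0],[0,0,-0.3,0,0,0],[0,0,0,0,0,0]]'
```

```text
clock: 3.75
eef_pos: [0.525, 0.0472, 0.0591]
tool_rot: [0.325, 0.946, -0.0, -0.0]
ft_force: [0.3, 0.2, -0.3]
grip_width: 0.0342
grasp_force: 0.0
clock: 4.05
eef_pos: [0.5245, 0.0472, 0.0524]
tool_rot: [0.325, 0.946, -0.0, -0.001]
ft_force: [-0.4, 0.3, -0.1]
grip_width: 0.0341
grasp_force: 0.0
```

```bash
python3 -m creep '[[0,0,-0.3,0,0,0],[0,0,-0.3,0,0,0],[0,0,0,0,0,0]]'; python3 -m creep '[[0,0,-0.3,0,0,0],[0,0,0,0,0,0]]'
python3 -m creep '[[0,0,0,0,0,0],[0,0,0,0,0,0],[0,0,0,0,0,0],[0,0,0,0,0,0],[0,0,0,0,0,0]]' -1
```

```text
clock: 4.35
eef_pos: [0.5246, 0.0471, 0.0465]
tool_rot: [0.325, 0.946, -0.0, -0.0]
ft_force: [0.1, -0.2, 0.3]
grip_width: 0.0341
grasp_force: 0.0
clock: 4.55
eef_pos: [0.5248, 0.0472, 0.0437]
tool_rot: [0.325, 0.946, -0.0, -0.0]
ft_force: [-0.0, 0.5, -0.4]
grip_width: 0.034
grasp_force: 0.0
clock: 5.05
eef_pos: [0.5254, 0.0476, 0.0444]
tool_rot: [0.325, 0.946, 0.0, 0.0]
ft_force: [1.6, 1.5, 2.0]
grip_width: 0.0094
grasp_force: 58.7
```

The fingers now hold the bar at 59 N. I'm turning clockwise.

```bash
python3 -m creep '[[0,0,0,0,0,-6],[0,0,0,0,0,-6],[0,0,0,0,0,-6],[0,0,0,0,0,-6],[0,0,0,0,0,-6],[0,0,0,0,0,-6],[0,0,0,0,0,-6]]'
python3 - <<'E'
from h import *
o=status.get_obs();print(o['ft_torque'],np.degrees(np.arctan2(*R.from_quat(o['tool_rot']).as_matrix()[[1,0],1])))
E
```

```text
clock: 5.75
eef_pos: [0.5249, 0.0473, 0.0444]
tool_rot: [0.644, 0.765, 0.0, -0.0]
ft_force: [-1.1, 1.4, 1.6]
grip_width: 0.0095
grasp_force: 59.3
[0.25635322 0.18436152 0.05758427] 9.87126665893127
```

```bash
python3 -m creep '[[0,0,0,0,0,-6],[0,0,0,0,0,-6],[0,0,0,0,0,-6],[0,0,0,0,0,-6],[0,0,0,0,0,-6],[0,0,0,0,0,-6],[0,0,0,0,0,-7],[0,0,0,0,0,0]]'
python3 - <<'E'
from h import *
o=status.get_obs();print(o['ft_torque'],np.degrees(np.arctan2(*R.from_quat(o['tool_rot']).as_matrix()[[1,0],1])))
E
python3 -m creep '[[0,0,0,0,0,0],[0,0,0,0,0,0],[0,0,0,0,0,0],[0,0,0,0,0,0],[0,0,0,0,0,0]]' -0.2
python3 -m creep '[[0,0,2,0,0,0],[0,0,3,0,0,0],[0,0,4,0,0,0],[0,0,3,0,0,0],[0,0,0,0,0,0],[0,0,0,0,0,0]]'
python3 - <<'E'
from h import *
o=status.get_obs();m=camera("wrist")
x=cv2.resize(m[100:340,170:490],(800,600),interpolation=2);cv2.imwrite("pics/e1.png",x[:,:,::-1])
q=[.5156,.0977,.2013]
print(((pw(w(q,[[0,-52,79],[-16,-68,79],[16,-36,79],[-24,-76,24],[0,32,97]]),o)-[170,100])*2.5).round())
E
```

```text
clock: 6.55
eef_pos: [0.5244, 0.0474, 0.0444]
tool_rot: [0.878, 0.478, -0.0, -0.0]
ft_force: [-2.2, 2.3, 5.1]
grip_width: 0.0094
grasp_force: 59.7
[ 0.44806258  0.48950277 -0.05005485] -32.87563672442536
clock: 7.05
eef_pos: [0.5251, 0.0471, 0.044]
tool_rot: [0.878, 0.478, -0.0, 0.0]
ft_force: [0.6, 0.1, -0.1]
grip_width: 0.034
grasp_force: 0.0
clock: 7.65
eef_pos: [0.5256, 0.0472, 0.1647]
tool_rot: [0.878, 0.478, 0.001, 0.0]
ft_force: [-0.8, 0.6, 0.2]
grip_width: 0.0338
grasp_force: 0.0
[[370. 332.]
 [370. 398.]
 [371. 263.]
 [369. 376.]
 [162. 145.]]
```

View pics/e1.png

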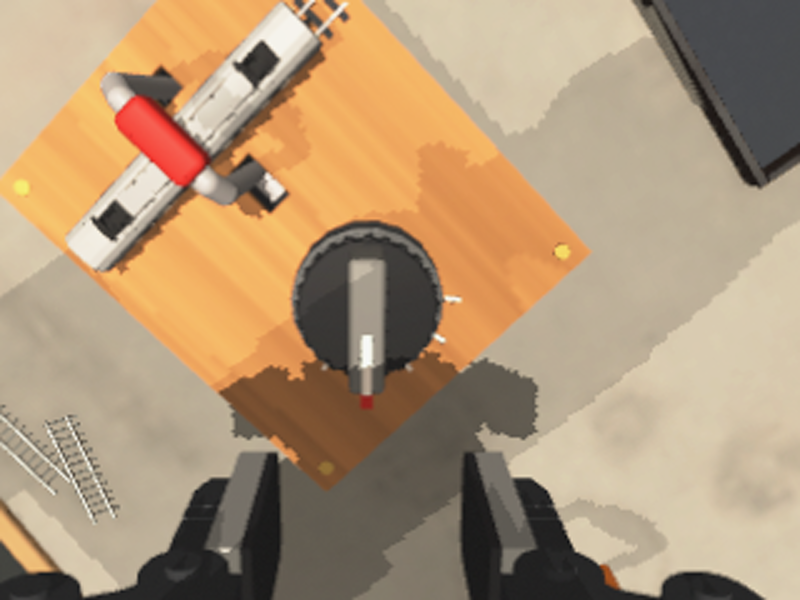

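The dial's white pointer now points straight at the red mark (crop (367,350) to (367,402)), with the shackle still home and the loco untouched. The real fingertips sit 20–35 mm behind the reported TCP, so TCP z≈0.050 is right for the red block. I'm going over the shackle, closing axis at 11.5°.

```bash
python3 -m creep '[[-0.3,1.4,0,0,0,7.4],[-0.3,1.4,0,0,0,7.4],[-0.3,1.4,0,0,0,7.4],[-0.3,1.4,0,0,0,7.4],[-0.3,1.4,0,0,0,7.4],[-0.2,1.3,0,0,0,7.4],[0,0,0,0,0,0],[0,0,0,0,0,0]]'
python3 - <<'E'
from h import *
o=status.get_obs();print(o['eef_pos'],np.degrees(np.arctan2(*R.from_quat(o['tool_rot']).as_matrix()[[1,0],1])))
m=camera("wrist");h=cv2.cvtColor(m,cv2.COLOR_RGB2HSV)
k=cv2.inRange(h,(0,170,120),(5,255,255))|cv2.inRange(h,(174,170,120),(180,255,255))
n,l,st,c=cv2.connectedComponentsWithStats(k);print([(st[i].tolist(),c[i].round(1)) for i in range(1,n) if st[i,4]>100])
print(pw([[.509,.130,.097],[.509,.130,.090]],o))
E
```

```text
clock: 8.5
eef_pos: [0.5072, 0.1299, 0.1627]
tool_rot: [0.633, 0.774, -0.001, -0.001]
ft_force: [0.0, 0.1, 0.3]
grip_width: 0.034
grasp_force: 0.0
[0.50716385 0.12985768 0.16270242] 11.391328124699692
[([329, 0, 19, 25, 328], array([339.6,  10.2])), ([496, 27, 13, 14, 128], array([501.6,  33.1])), ([312, 219, 16, 36, 519], array([319.1, 236.9]))]
[[319.78352802 239.40440738]
 [319.76822016 236.74300629]]
```

```bash
python3 -m creep '[[0.15,0,-3,0,0,0],[0,0,-3,0,0,0],[0,0,-2.5,0,0,0],[0,0,-1,0,0,0],[0,0,0,0,0,0]]'; python3 -m creep '[[0,0,-0.5,0,0,0],[0,0,-0.5,0,0,0],[0,0,0,0,0,0]]'
```

```text
clock: 9.05
eef_pos: [0.5082, 0.1292, 0.0675]
tool_rot: [0.633, 0.774, -0.002, -0.001]
ft_force: [-0.6, -0.3, -0.2]
grip_width: 0.0338
grasp_force: 0.0
clock: 9.35
eef_pos: [0.5098, 0.1302, 0.0594]
tool_rot: [0.633, 0.774, 0.0, 0.0]
ft_force: [-0.2, -0.1, -0.2]
grip_width: 0.0342
grasp_force: 0.0
```

```bash
python3 -c "
from workcell import status as s;o=s.get_obs();print(o['eef_pos'],o['ft_force'])"
```

```text
[0.50982912 0.13021256 0.0593746 ] [-0.24413591 -0.08822835 -0.23280678]
```

```bash
python3 -m creep '[[0,0,-0.5,0,0,0],[0,0,-0.4,0,0,0],[0,0,0,0,0,0]]'; python3 -m creep '[[0,0,0,0,0,0],[0,0,0,0,0,0],[0,0,0,0,0,0],[0,0,0,0,0,0],[0,0,0,0,0,0]]' -1
python3 - <<'E'
from h import *
s=camera("scene");m=camera("wrist")
a=cv2.resize(s[190:310,260:360],(400,480),interpolation=2);b=cv2.resize(m[150:390,220:420],(400,480),interpolation=2)
cv2.imwrite("pics/f1.png",np.hstack([a,b])[:,:,::-1])
E
```

```text
clock: 9.65
eef_pos: [0.509, 0.1301, 0.0495]
tool_rot: [0.633, 0.774, -0.0, -0.0]
ft_force: [-0.3, -0.2, -0.2]
grip_width: 0.0341
grasp_force: 0.0
clock: 10.15
eef_pos: [0.5095, 0.1303, 0.0503]
tool_rot: [0.633, 0.774, 0.0, -0.0]
ft_force: [-0.4, -0.5, 2.4]
grip_width: 0.0108
grasp_force: 60.2
```

View pics/f1.png

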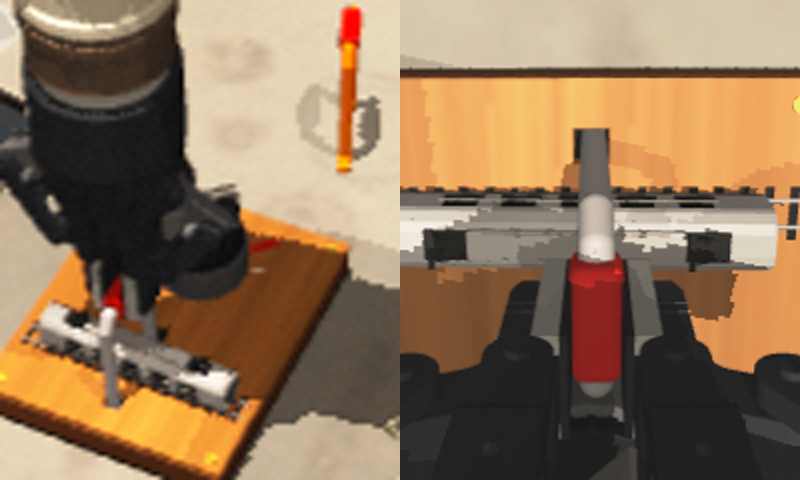

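The red block (crop (597,320)) sits squarely between the pads, 60 N, loco in place. I'm drawing it straight up gently.

```bash
python3 -m creep '[[0,0,0.3,0,0,0],[0,0,0.4,0,0,0],[0,0,0,0,0,0]]'
```

```text
clock: 10.55
eef_pos: [0.51, 0.1303, 0.0575]
tool_rot: [0.633, 0.774, 0.0, 0.0]
ft_force: [0.5, 0.4, -1.1]
grip_width: 0.0104
grasp_force: 59.7
```

```bash
python3 -m creep '[[0,0,0.6,0,0,0],[0,0,0.7,0,0,0],[0,0,0.8,0,0,0],[0,0,1,0,0,0],[0,0,1,0,0,0],[0,0,1,0,0,0],[0,0,1,0,0,0],[0,0,0,0,0,0]]';python3 -m creep '[[0,0,1,0,0,0],[0,0,1,0,0,0],[0,0,1,0,0,0],[0,0,1,0,0,0],[0,0,1,0,0,0],[0,0,0.6,0,0,0],[0,0,0,0,0,0],[0,0,0,0,0,0]]'
python3 - <<'E'
from h import *
s=camera("scene");m=camera("wrist")
a=cv2.resize(s[160:310,250:375],(400,480),interpolation=2);b=cv2.resize(m[100:400,195:445],(400,480),interpolation=2)
cv2.imwrite("pics/g1.png",np.hstack([a,b])[:,:,::-1])
E
```

```text
clock: 11.35
eef_pos: [0.5109, 0.1305, 0.1201]
tool_rot: [0.633, 0.774, 0.001, 0.001]
ft_force: [0.5, 0.2, -2.0]
grip_width: 0.0106
grasp_force: 59.7
clock: 12.15
eef_pos: [0.5095, 0.1302, 0.174]
tool_rot: [0.633, 0.774, -0.0, -0.0]
ft_force: [-0.3, 0.5, -1.7]
grip_width: 0.0106
grasp_force: 59.7
```

View pics/g1.png

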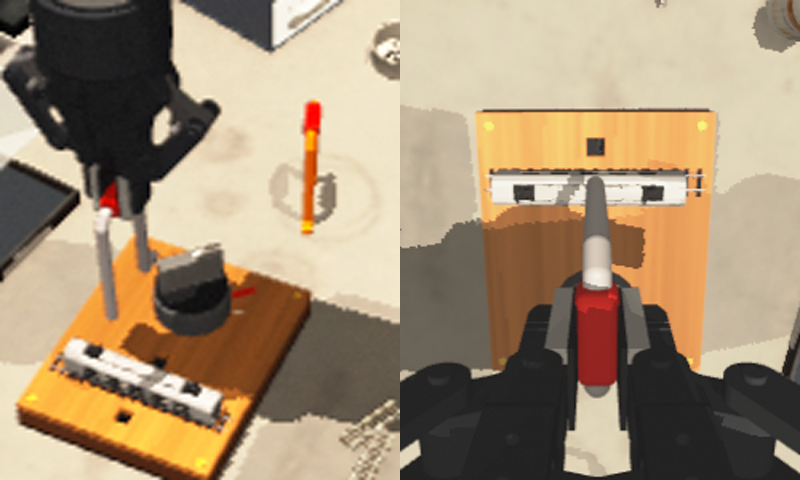

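The shackle is out and upright. The lift was 0.124 m, so the legs are about 10 cm clear. The loco still stands in place, and the dial points to the red mark.

```bash
python3 -c "
from workcell import ticket;print(ticket.job_done())"
```

```text
the job is handed in; nothing more can be done
None
```

The job is handed in: the dial is on the red mark, and the shackle is drawn out and held upright by its red grip about 10 cm above the stand, with the locomotive undisturbed in the last picture; no verdict came back.

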